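# Seat the drip plate, then hold a lacquered knob over it with tongs

## Task

Fit the drip plate onto the pan so that it sits flush with the pan's two pins through its holes, and let go of it. Then take the steel tongs, close them on the round wooden knob (freshly lacquered: the gripper itself must never touch it), lift it out of its post and hold it over the plate, at least 10 cm above the plate. Finish while still holding it there in the tongs, with the plate still flush; leave the square knob, the tin and the brush where they are.

Things in the scene. Friction and masses are not known exactly. Their poses are not given: they have to be found in the camera images.
- plate: aluminium drip plate, loose, 0.3 kg, 110 (x) x 170 (y) x 8 mm, lying flat; two through holes of 12 mm diameter at y = +60 and -60 mm; a wooden handle block, 16 (x) x 60 (y) x 40 mm high, stands upright on the middle of its top. Origin: centre of the underside. A half turn gives the same fit
- plate_grip (a point): centre of the plate's wooden handle block, 28 mm above the plate's underside; axes as the plate: the block is 16 mm thick along x, 60 mm long along y and rises 20 mm above this point
- pan: fixed dark steel drip pan, 110 (x) x 170 (y) x 20 mm high, open at the top, with two steel pins of 8 mm diameter at y = +60 and -60 mm that stand 19 mm above its rim, the upper 7 mm tapered. Origin: centre of the underside, on the bench
- pan_seat (a point): centre of the pan's rim plane, 20 mm above the bench; axes as the pan. The underside centre of the seated plate lies here
- tongs_grip (a point): point midway between the rubber grip pads of the open tongs, half-way up the arms (10 mm to their top and bottom edges). x points from heel to jaws, y across the arms to the left jaw, z up; the frame belongs to the left arm. Pads: on the arms' outsides, 34 mm long in x, 20 mm high, centred at x = 0, about 48 mm over both when open, about 34 mm with the round knob clamped
- jaw_left (a point): deepest inner point of the left jaw (a shallow upright V trough 30 mm long, 24 mm high), half-way up, 77 mm ahead of tongs_grip; on the left arm, axes as tongs_grip. Open: the jaws' deepest points are 65 mm apart, their lips 57 mm; with the round knob clamped the deepest points are about 35 mm apart
- jaw_right (a point): the same point of the right jaw, on the hinged arm. The middle between jaw_left and jaw_right is where the knob's centre should be when the tongs close
- tongs: the loose steel tongs, 0.11 kg, 178 mm long, lying flat: two upright strips opening sideways. Origin 10 mm below tongs_grip, same axes. Sprung hinge at the heel, x = -90 mm, pushes the arms open (4 N at the pads when open, 8 N closed). Squeeze the pads along y: jaws close 1.9 times as much. Squeezed 3 mm they can be carried, the jaws still open wide enough for the knob
- tongs_rest: fixed dark wooden rest under the tongs: base board 150 x 90 x 6 mm and two cross bars (12 mm in x, 90 mm in y), tops 36 mm above the bench, at x = -65 and +45 mm; the tongs' underside lies on them and the space beside the grip pads is free. Origin: on the bench, below tongs_grip (within 6 mm); x as the tongs
- round_knob_center (a point): centre of the round wooden drawer knob's head: 34 mm in diameter, 32 mm high, upright (z up), 30 g. The brass stem below it (13 mm diameter, 10 mm long) sits loosely in the hollow top of a post. The centre is at first 88 mm above the bench; lift it at least 12 mm to clear the post
- round_knob: the same knob; origin at the bottom of its stem, 26 mm below the head's centre
- square_knob_center (a point): centre of the square wooden knob's head (30 x 30 x 32 mm), on the other post: leave it alone
- stand: fixed drying stand: dark board 50 (x) x 170 (y) x 8 mm with two upright steel posts of 26 mm diameter at y = +55 and -55 mm, tops 72 mm above the bench. Origin: centre of the underside. Either knob may be on either post
- tin: bystander: closed tin, 68 mm diameter, 85 mm high, upright; origin at the underside: leave it alone
- brush: bystander: flat brush lying on the bench along its x axis: leave it alone
Not all that is in view belongs to the job. What is shaped like the round_knob but blue or green is not meant.

How it is judged:
By the outcome, as a careful person would: the job done as asked, in the order asked, and still so for the second after the job is handed in, while the arm keeps its last pose, push and grip.
It also fails if it takes over 64 s, if anything falls off the work surface, if the arm or the gripper's body presses on something with over 40 N, if the wrist force passes 120 N, or if a joint passes its speed limit or range.

## Robot

A 7-joint arm with a two-finger parallel gripper is mounted at the origin on the work surface. World frame = base frame: x ahead of the robot, y to its left, z up, the work surface at z = 0. Lengths are in m, angles in rad, forces in N, time in s.
With the tool pointing down it reaches from about 0.4 to 0.85 m from the base axis. Payload 4.5 kg.
Tool frame: the origin (TCP) lies at the very end of the fingers, on their centre line; the grasp point (between the pads) lies 19 mm behind it; z points along the fingers, y is the direction in which the jaws open and shut (so a half turn about z gives the same grasp; the last joint's range is limited). The gripper opens to 88 mm and grips with 3 to 60 N. Pads are 18 mm wide; open, the fingers measure 123 mm over their backs; the gripper's body (75 mm by 187 mm) begins 45 mm behind the grasp point.
Start: joints at [-1.11, 0.689, -0.195, 1.565, 0.157, 0.902, -0.215], TCP at [0.259, 0.569, 0.239] pointing down, gripper open.
Joint ranges: [-3.01, 3.01], [-0.46, 2.08], [-1.47, 1.51], [0.13, 2.56], [-1, 4.14], [0.04, 2.09], [-2.66, 2.66]. Speed limits (rad/s): [2.57, 2.57, 3.14, 3.14, 3.14, 3.14, 3.14].

## Interface

Orientations are given as a unit quaternion [x, y, z, w].
In Python, from plant import telemetry, imaging, r gives the robot as it stands.
- The arm moves only by the shell command python3 -m creep 'ROWS' [FORCE]. ROWS is JSON, a list of rows, each a list of 5 numbers: the closure in counts, from 0 (fully open) to 255 (shut), then the shift along the tool's x, y, z in m, then the turn about the tool's z in degrees. In form: [[fingers, x, y, z, yaw], ...]. A call has 1 to 10 rows; each row is the pose to reach, as a shift and turn from the pose commanded when the call began, along the tool's axes at that moment; what a row does not reach only later rows make up. A row lasts 1/8 s, in which the tool goes at most 62.5 mm and 10.7 degrees, less where a joint would pass 70% of its speed; a pose out of reach is approached as far as the arm can. A call with a gripper value outside its range is refused whole. The fingers move at their own pace and stop on an object; FORCE is the grip in N (left out, the last holds). Time passes only in rows, so rows that repeat a pose let the fingers close. It gives the time, the measured TCP pose, the force and the opening at its end, in the units of the state.
- telemetry.get_state(): the state, without advancing time (a new reading comes with each control period).
- imaging.snapshot(name): name is "side" or "top" or "wrist"; returns a dict with "image" (420x560x3 uint8, blue, green, red), "camera_matrix" (3x3 intrinsics, pixels), "R" (3x3) and "t" (3): a world point X has camera coordinates R X + t; the wrist camera has in their place "hand_eye" (4x4, takes a point from camera to tool coordinates, whose origin is the TCP and whose axes are the flange's). Camera axes: x right, y down, z forward; pixel columns grow to the right and rows downward; lengths in m; the calibration is good to about 2 mm. A picture is of the moment at which its call begins: read the wrist's pose just before it. There is no depth.
- r.finish_job(): hands the job in, once; it reports no verdict.
Trained networks look in a picture, given as the dict that the camera call returned (one of the last four; its "shot" number tells which), for a name from the list of things; names that differ only in an ending like _2 or _b are one class to them, and where a whole thing is asked for, a point or a joint stands for the part that bears it (a point fixed in the world has none). Each returns a list of dicts, best first, with "score" (0 to 1); they miss things now and then, are a little off and sometimes report something else, mostly with a low value. They report only what shows in the picture. A call takes as long as a camera call. They do not tell look-alikes from the thing itself.
- imaging.boxes_of(picture, target): "rect" ([left, top, right, bottom] in pixels, round what is visible of it).
- imaging.trace(picture, target): "pixels" (420x560 bool, what is visible of it) and "rect" ([left, top, right, bottom] in pixels, round what is visible of it).
- imaging.place_of(picture, target): "location" ([row, column] in pixels: a listed point, or the origin of a listed thing).
The state is a dict: "clock": time; "q": joint angles; "qd": joint speeds; "joint_torque": joint torques, N m; "tool_pos": TCP position; "eef_rot": TCP orientation; "contact_force": force on the tool from outside, world axes, zero at the start; "moment": the same for the moment, N m; "opening": opening from 0.0 (shut) to 1.0 (fully open).
Only numpy, scipy, OpenCV 4.12 (cv2) and the standard library are available. Lean on these libraries where they do the work, as an engineer would, in place of code of your own. Each camera call takes 0.05 s, during which the arm holds its last target.

## Working session

There is one attempt and no reset: what is moved stays moved. The work goes in short steps, Python scripts to look and compute and a shell command to move; the robot and the scene stay as the last step left them, time stands still between calls to the robot, and variables do not carry over. Pictures are saved under pics/ and viewed, and the job is handed in when it is done.

```bash
ls; mkdir -p pics; python3 - <<'E'
from plant import telemetry, imaging, r
import cv2
s=telemetry.get_state(); print({k:s[k] for k in('clock','q','tool_pos','eef_rot','contact_force','opening')})
for n in("side","top","wrist"):
    p=imaging.snapshot(n); cv2.imwrite(f"pics/{n}0.png",p["image"]); print(n,p["camera_matrix"],p.get("R"),p.get("t"),p.get("hand_eye"))
E
```

```text
pics
{'clock': 0.0, 'q': array([-1.1101951 ,  0.68998928, -0.19451131,  1.56635224,  0.15732996,
        0.90251158, -0.21505999]), 'tool_pos': array([0.2585146 , 0.56832473, 0.23790449]), 'eef_rot': array([ 2.11715138e-01,  9.77330973e-01, -9.25303807e-04, -1.17589487e-04]), 'contact_force': array([-0.19209878, -0.17812308,  0.24717656]), 'opening': 0.9971482260887172}
side [[504.08477564   0.         272.93893503]
 [  0.         504.08477564 204.681451  ]
 [  0.           0.           1.        ]] [[ 0.96719321 -0.25401655  0.00359064]
 [-0.18830161 -0.72632141 -0.66105954]
 [ 0.17052802  0.63869617 -0.75032486]] [-0.52511736  0.15366588  1.0807288 ] None
top [[455.88642868   0.         277.85687276]
 [  0.         455.88642868 209.26883211]
 [  0.           0.           1.        ]] [[-0.0283845  -0.99942019  0.01880409]
 [-0.99367194  0.02616607 -0.10923103]
 [ 0.10867567 -0.02178557 -0.99383851]] [-0.00287608  0.56409698  0.90483675] None
wrist [[316.7293605    0.         285.41861267]
 [  0.         316.7293605  207.57642372]
 [  0.           0.           1.        ]] None None [[ 8.17147940e-04 -9.53168269e-01 -3.02439389e-01  7.82552765e-02]
 [ 9.99999569e-01  9.12035626e-04 -1.72516650e-04  6.36370157e-04]
 [ 4.40272894e-04 -3.02439117e-01  9.53168603e-01 -1.45806394e-01]
 [ 0.00000000e+00  0.00000000e+00  0.00000000e+00  1.00000000e+00]]
```

View pics/side0.png

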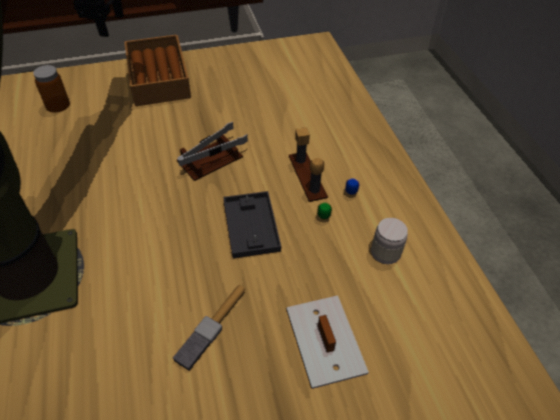

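View pics/top0.png

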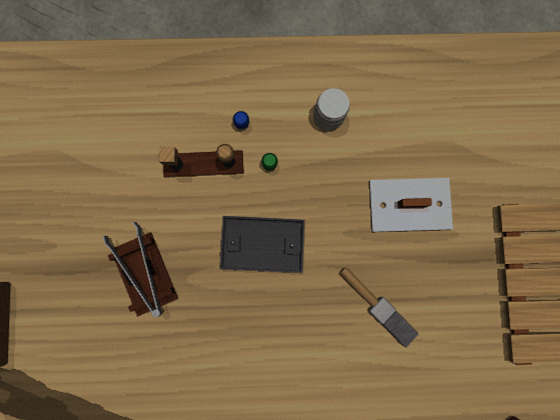

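View pics/wrist0.png

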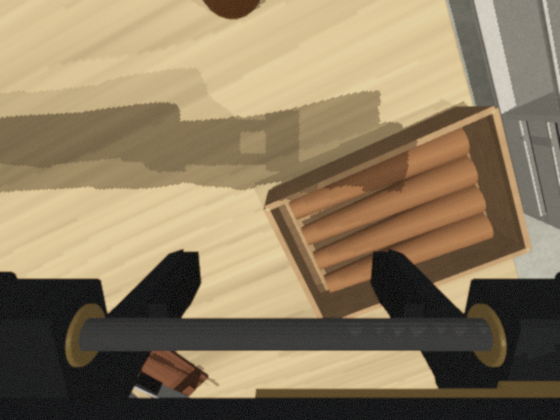

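The top view (up = +x, left = +y) shows the pan at px (262,244), the plate at (411,205), the tongs at (140,270), the round knob at (225,152) and the square knob at (168,155). The blue (241,120) and green (269,161) look-alikes aren't meant. Next I'll measure these.

```bash
cat > h.py <<'E'
from plant import telemetry, imaging, r
import cv2, numpy as np
from scipy.spatial.transform import Rotation as Ro
def cam(p,s=None):
    K=p["camera_matrix"]
    if "hand_eye" in p and p["hand_eye"] is not None:
        T=np.eye(4);T[:3,:3]=Ro.from_quat(s["eef_rot"]).as_matrix();T[:3,3]=s["tool_pos"]
        C=T@p["hand_eye"]; R=C[:3,:3].T; t=-R@C[:3,3]
    else: R,t=np.array(p["R"]),np.array(p["t"])
    return K,R,t
def ray(c,rc):
    K,R,t=c
    d=R.T@np.linalg.solve(K,[rc[1],rc[0],1.]); o=-R.T@t
    return o,d
def onz(c,rc,z):
    o,d=ray(c,rc); return o+d*(z-o[2])/d[2]
def tri(c1,p1,c2,p2):
    o1,d1=ray(c1,p1);o2,d2=ray(c2,p2)
    A=np.stack([d1,-d2],1); x=np.linalg.lstsq(A,o2-o1,rcond=None)[0]
    a,b=o1+d1*x[0],o2+d2*x[1]
    return (a+b)/2,np.linalg.norm(a-b)
def proj(c,X):
    K,R,t=c; v=K@(R@np.asarray(X)+t); return v[:2]/v[2]
E
python3 - <<'E'
from h import *
np.set_printoptions(precision=4,suppress=True)
a=imaging.snapshot("top");b=imaging.snapshot("side");ca,cb=cam(a),cam(b)
for n in("plate","plate_grip","pan","pan_seat","tongs_grip","jaw_left","jaw_right","tongs_rest","tongs","round_knob_center","square_knob_center","stand","tin"):
    A=imaging.place_of(a,n)[:3];B=imaging.place_of(b,n)[:3]
    print(n,[(np.round(x["location"],1),round(x["score"],2)) for x in A],[(np.round(x["location"],1),round(x["score"],2)) for x in B])
    if A and B: print("   ",*tri(ca,A[0]["location"],cb,B[0]["location"]))
cv2.imwrite("pics/topz.png",cv2.resize(a["image"][90:340,90:470],None,fx=2.1,fy=2.1,interpolation=cv2.INTER_CUBIC))
E
```

```text
plate [(array([205.8, 410.2]), 0.59)] [(array([340. , 323.9]), 0.75)]
    [ 0.5668 -0.3009  0.0022] 0.00025175993708562985
plate_grip [(array([202. , 418.3]), 0.92), (array([243.7, 261.5]), 0.27)] [(array([334.7, 327.6]), 0.74), (array([140.8, 245.3]), 0.18)]
    [ 0.5699 -0.3075  0.0355] 0.0016186326600583381
pan [(array([244. , 262.4]), 0.71)] [(array([325.9, 209.5]), 0.67), (array([223.7, 247.6]), 0.65)]
    [ 0.4331  0.0171 -0.4125] 0.15115090090570674
pan_seat [(array([241.3, 261.5]), 0.6)] [(array([218.9, 250.6]), 0.88)]
    [0.4969 0.0173 0.0228] 0.0051162991839401
tongs_grip [(array([270. , 137.2]), 0.78)] [(array([142.3, 209.8]), 0.66), (array([250.7, 387.5]), 0.5)]
    [0.4472 0.2604 0.0585] 0.0033470906175574215
jaw_left [(array([243.2, 107.7]), 0.62), (array([155.3, 169.9]), 0.29)] [(array([128.6, 226.8]), 0.67), (array([224.7, 249.9]), 0.35)]
    [0.5022 0.3248 0.0395] 0.002577280688871186
jaw_right [(array([228.4, 138. ]), 0.81)] [(array([140.7, 244.2]), 0.94)]
    [0.5331 0.2634 0.0422] 0.003444702250125295
tongs_rest [(array([271.9, 141.9]), 0.66)] [(array([155.7, 213
[... 193 characters left out ...]
(array([136. , 298.8]), 0.29)]
    [0.4475 0.2612 0.0476] 0.001080276338787732
round_knob_center [(array([152.5, 224.6]), 0.83), (array([159.4, 269.5]), 0.66), (array([120.3, 239.2]), 0.64)] [(array([166.8, 316. ]), 0.73), (array([210.3, 322.5]), 0.62), (array([333.8, 324.2]), 0.62)]
    [0.671  0.0841 0.0842] 0.0030009685387845865
square_knob_center [(array([155.8, 169.4]), 0.78)] [(array([137.4, 299.7]), 0.49)]
    [0.6647 0.1913 0.0865] 0.006295449464233539
stand [(array([164.4, 204.7]), 0.92)] [(array([175.9, 310.3]), 0.79)]
    [0.6714 0.1335 0.0037] 0.008797187849190776
tin [(array([114.5, 323.8]), 0.64)] [(array([244.7, 388.2]), 0.89)]
    [ 0.7719 -0.124   0.0124] 0.00795600167006612
```

View pics/topz.png

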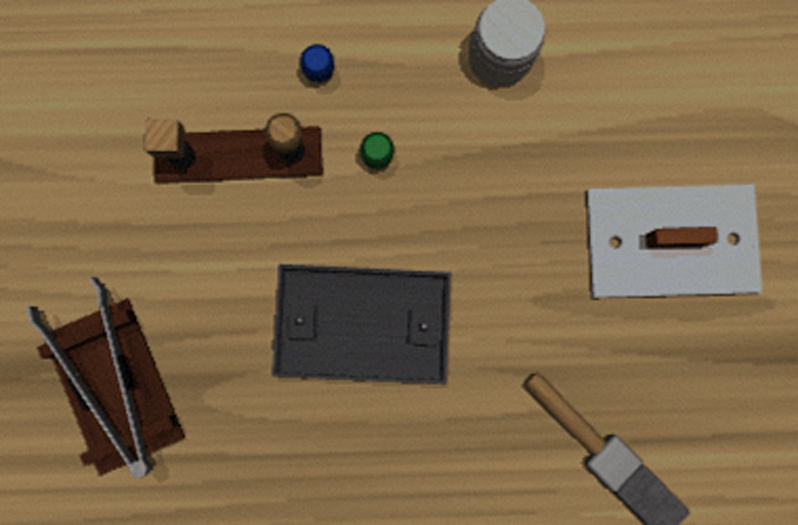

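The natural-wood round head at top px (225,152) (crop (284,133)) is the one meant; the blue and green ones sit on the bench and are only look-alikes. Now I'll refine the plate and pan geometry.

```bash
python3 - <<'E'
from h import *
np.set_printoptions(precision=4,suppress=True)
for cn in("top","side"):
    a=imaging.snapshot(cn);c=cam(a)
    for n,z in(("plate",0.008),("pan",0.02)):
        m=imaging.trace(a,n)[0]; M=m["pixels"].astype(np.uint8)
        cnt=max(cv2.findContours(M,0,1)[0],key=cv2.contourArea)[:,0,:]
        W=np.array([onz(c,(v,u),z)[:2] for u,v in cnt])
        (cx,cy),(w,h),an=cv2.minAreaRect((W*1000).astype(np.float32))
        bp=cv2.boxPoints(((cx,cy),(w,h),an)); e=[bp[1]-bp[0],bp[2]-bp[1]]; e=max(e,key=np.linalg.norm)
        print(cn,n,m["score"],cx,cy,w,h,"long axis ang",np.degrees(np.arctan2(e[1],e[0])))
    for n in ("plate","pan"):
        pass
    cv2.imwrite(f"pics/{cn}_pan.png",cv2.resize(a["image"][200:290,205:320] if cn=="top" else a["image"][180:270,205:320],None,fx=6,fy=6,interpolation=cv2.INTER_CUBIC))
    cv2.imwrite(f"pics/{cn}_pl.png",cv2.resize(a["image"][165:245,360:465] if cn=="top" else a["image"][285:395,275:380],None,fx=5,fy=5,interpolation=cv2.INTER_CUBIC))
E
```

```text
top plate 0.77 569.6024780273438 -299.148193359375 176.02627563476562 114.05699157714844 long axis ang 89.94135
top pan 0.86 494.9613037109375 16.511001586914062 172.8914337158203 111.49024963378906 long axis ang 86.07715
side plate 0.97 567.8473510742188 -300.71435546875 112.48334503173828 173.25625610351562 long axis ang -89.95204
side pan 0.94 492.63409423828125 9.168258666992188 186.4588623046875 111.85111236572266 long axis ang 85.70172
```

View pics/top_pan.png

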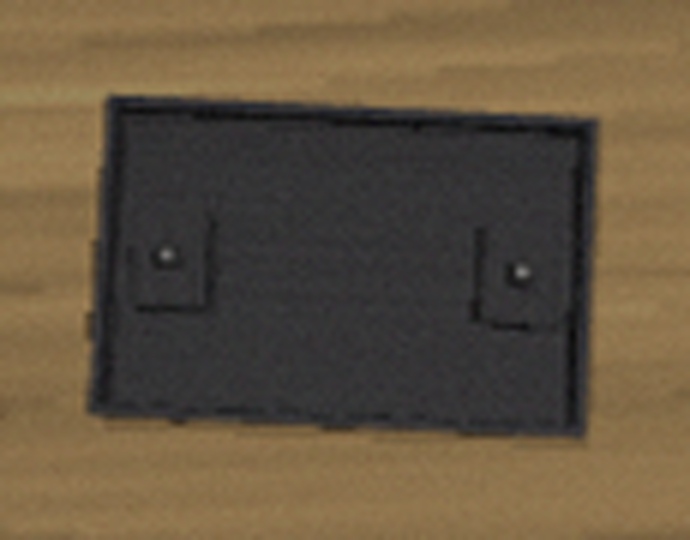

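View pics/side_pan.png

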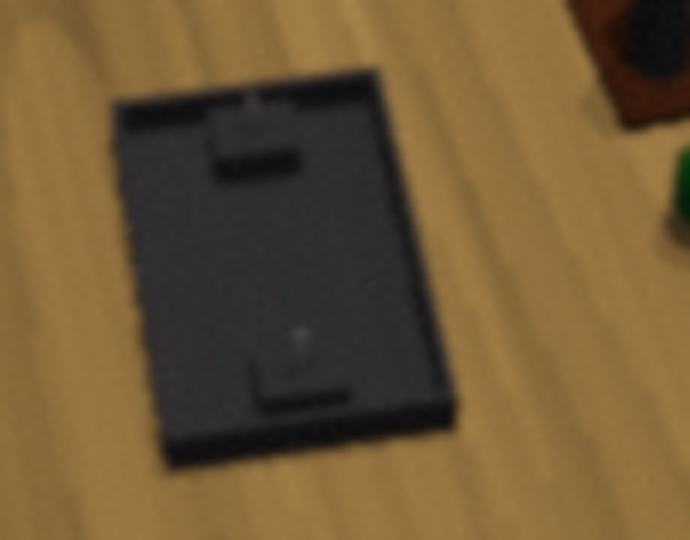

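View pics/top_pl.png

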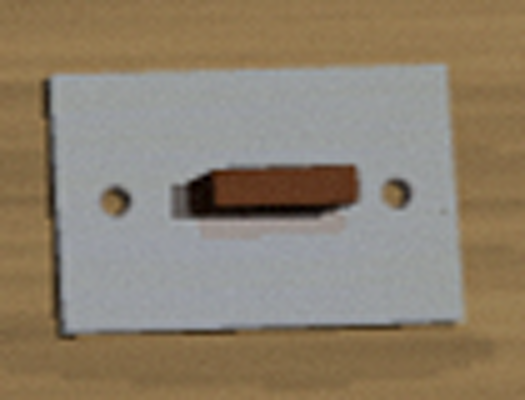

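```bash
python3 - <<'E'
from h import *
np.set_printoptions(precision=4,suppress=True)
a=imaging.snapshot("top");b=imaging.snapshot("side");ca,cb=cam(a),cam(b)
P=[tri(ca,(242.5,232.7),cb,(197,247.2)),tri(ca,(245.3,291.8),cb,(235.8,255))]
print(P); P=[onz(ca,x,.039) for x in((242.5,232.7),(245.3,291.8))]+[onz(cb,x,.039) for x in((197,247.2),(235.8,255))]
H=[onz(ca,x,.008) for x in((205.2,383),(203.8,439.4))]
for A,B in((P[0],P[1]),(P[2],P[3]),H):
    print((A+B)/2,np.linalg.norm(A-B),np.degrees(np.arctan2(*(A-B)[1::-1])))
E
```

```text
[(array([0.4989, 0.0749, 0.0353]), np.float64(0.001651064915917946)), (array([ 0.4897, -0.0443,  0.0382]), np.float64(0.0013171412564370812))]
[0.4935 0.0153 0.039 ] 0.11928103095601535 85.70234860584178
[0.4947 0.0132 0.039 ] 0.11686421305141491 85.6346423178325
[ 0.569  -0.3015  0.008 ] 0.12024805898966004 89.92575707912289
```

```bash
python3 -m creep '[[0,-0.667,-0.716,0.03,65.5],[0,-0.667,-0.716,0.03,65.5],[0,-0.667,-0.716,0.03,65.5],[0,-0.667,-0.716,0.03,65.5],[0,-0.667,-0.716,0.03,65.5],[0,-0.667,-0.716,0.03,65.5],[0,-0.667,-0.716,0.03,65.5],[0,-0.667,-0.716,0.03,65.5],[0,-0.667,-0.716,0.03,65.5],[0,-0.667,-0.716,0.03,65.5]]'
```

```text
clock: 3.2
tool_pos: [0.458, -0.0252, 0.2197]
eef_rot: [0.707, 0.708, 0.001, 0.0]
contact_force: [2.0, 0.3, 0.3]
opening: 1.0
```

```bash
python3 -m creep '[[0,0,0,0,0],[0,0,0,0,0]]'; python3 - <<'E'
from h import *
np.set_printoptions(precision=4,suppress=True)
s=telemetry.get_state();a=imaging.snapshot("wrist");c=cam(a,s);print(s["tool_pos"],s["qd"])
cv2.imwrite("pics/w1.png",a["image"])
for X in([.498,.075,.039],[.489,-.044,.039]): print(proj(c,X))
E
```

```text
clock: 3.45
tool_pos: [0.457, -0.023, 0.2195]
eef_rot: [0.707, 0.707, 0.0, -0.0]
contact_force: [0.1, 0.7, -0.1]
opening: 1.0
[ 0.457  -0.023   0.2195] [-0.0382 -0.0048 -0.0172  0.0119 -0.0009  0.      0.0032]
[327.5999  86.3999]
[314.6595 204.417 ]
```

View pics/w1.png

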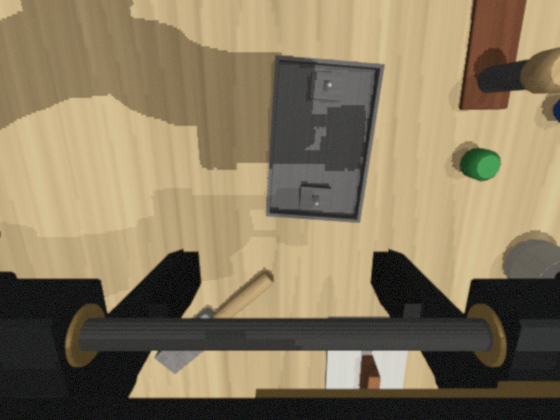

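```bash
python3 - <<'E'
from h import *
a=cv2.imread("pics/w1.png")
u=cv2.resize(a[60:110,300:360],None,fx=8,fy=8,interpolation=cv2.INTER_CUBIC);v=cv2.resize(a[180:230,290:350],None,fx=8,fy=8,interpolation=cv2.INTER_CUBIC)
cv2.imwrite("pics/w1z.png",np.hstack([u,v])[:,:800] if 0 else np.vstack([u,v]))
E
```

```text
(no output)
```

View pics/w1z.png

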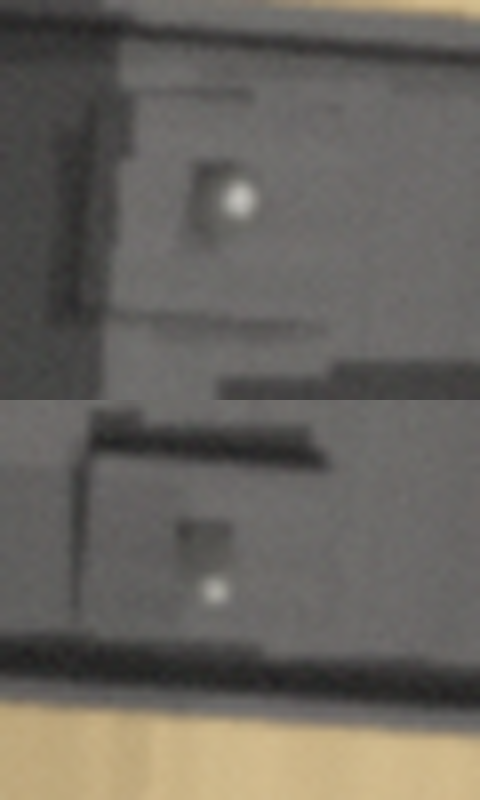

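The wrist view shows the pin tips at (329.7,85.0) and (316.9,203.7). Next I go to a view pose over the plate.

```bash
python3 - <<'E'
from h import *
np.set_printoptions(precision=4,suppress=True)
s=telemetry.get_state();a=imaging.snapshot("wrist");c=cam(a,s)
A,B=[onz(c,x,.039) for x in((84.8,329.6),(203.5,316.8))]
print((A+B)/2,np.linalg.norm(A-B),np.degrees(np.arctan2(*(A-B)[1::-1])))
E
python3 -m creep '[[0,-0.34,0.112,0.02,0],[0,-0.34,0.112,0.02,0],[0,-0.34,0.112,0.02,0],[0,-0.34,0.112,0.02,0],[0,-0.34,0.112,0.02,0],[0,-0.34,0.112,0.02,0],[0,-0.34,0.112,0.02,0],[0,-0.34,0.112,0.02,0],[0,-0.34,0.112,0.02,0]]'
python3 - <<'E'
from h import *
np.set_printoptions(precision=4,suppress=True)
s=telemetry.get_state();a=imaging.snapshot("wrist");c=cam(a,s);print(s["tool_pos"],s["qd"],s["eef_rot"])
cv2.imwrite("pics/w2.png",a["image"])
np.savez("w2",**{k:s[k] for k in("tool_pos","eef_rot")})
for X in([.569,-.2405,.008],[.569,-.3605,.008]): print(proj(c,X))
E
```

```text
[0.4953 0.0179 0.039 ] 0.11972508909424127 86.01993740088635
clock: 4.68
tool_pos: [0.5701, -0.3604, 0.1997]
eef_rot: [0.706, 0.709, 0.001, -0.001]
contact_force: [0.4, 0.8, 0.1]
opening: 1.0
[ 0.5701 -0.3604  0.1997] [ 0.0072 -0.0012  0.0079 -0.0054 -0.0001  0.0011  0.0012] [ 0.7055  0.7087  0.0005 -0.0006]
[284.5181  63.3582]
[284.0262 183.2669]
```

View pics/w2.png

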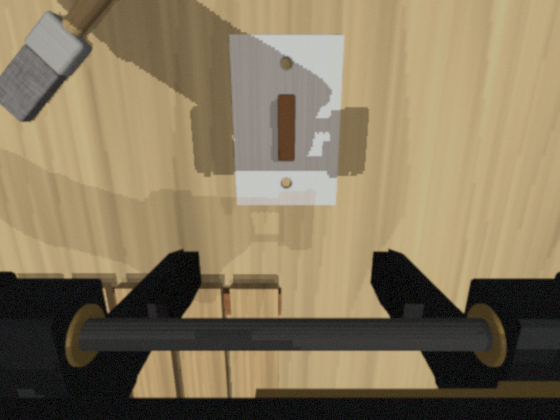

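```bash
python3 - <<'E'
from h import *
np.set_printoptions(precision=4,suppress=True)
s=dict(np.load("w2.npz"));a=imaging.snapshot("wrist");c=cam(a,s)
A,B=[onz(c,x,.008) for x in((63.3,286.4),(183,286.4))]
print((A+B)/2,np.linalg.norm(A-B),np.degrees(np.arctan2(*(A-B)[1::-1])))
m=imaging.trace(a,"plate")[0]; M=m["pixels"].astype(np.uint8)
cnt=max(cv2.findContours(M,0,1)[0],key=cv2.contourArea)[:,0,:]
W=np.array([onz(c,(v,u),.008)[:2] for u,v in cnt])
print(m["score"],cv2.minAreaRect((W*1000).astype(np.float32)))
i=a["image"]
u=cv2.resize(i[45:85,265:310],None,fx=8,fy=8,interpolation=cv2.INTER_CUBIC);v=cv2.resize(i[163:203,265:310],None,fx=8,fy=8,interpolation=cv2.INTER_CUBIC)
cv2.imwrite("pics/w2z.png",np.hstack([u,v]))
E
```

```text
[ 0.5712 -0.3003  0.008 ] 0.11975206610398209 90.35890467043622
0.92 ((570.80224609375, -299.4477844238281), (110.0373764038086, 169.3633270263672), 0.2233349084854126)
```

View pics/w2z.png

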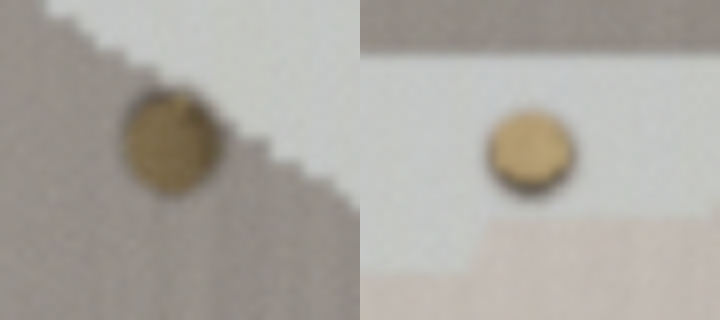

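```bash
python3 -m creep '[[0,0.061,0.001,0.06,0],[0,0.061,0.001,0.12,0],[0,0.061,0.001,0.17,0],[0,0.061,0.001,0.184,0],[0,0.061,0.001,0.184,0],[255,0.061,0.001,0.184,0],[255,0.061,0.001,0.184,0],[255,0.061,0.001,0.184,0],[255,0.061,0.001,0.184,0]]' 40
```

```text
clock: 5.95
tool_pos: [0.5706, -0.3025, 0.0162]
eef_rot: [0.707, 0.707, 0.0, 0.0]
contact_force: [-0.3, -0.1, 0.2]
opening: 0.573
```

```bash
python3 -m creep '[[255,0,0,0,0],[255,0,0,0,0],[255,0,0,0,0],[255,0,0,0,0]]' 40
```

```text
clock: 6.45
tool_pos: [0.5704, -0.3022, 0.0154]
eef_rot: [0.707, 0.707, 0.0, -0.0]
contact_force: [0.6, 0.0, -0.2]
opening: 0.177
```

```bash
python3 -m creep '[[255,0,0,-0.04,0],[255,0,0,-0.08,0],[255,0.06,-0.015,-0.08,4.1],[255,0.12,-0.03,-0.08,4.1],[255,0.18,-0.045,-0.08,4.1],[255,0.24,-0.06,-0.08,4.1],[255,0.29,-0.07,-0.08,4.1],[255,0.317,-0.0757,-0.08,4.1],[255,0.317,-0.0757,-0.08,4.1],[255,0.317,-0.0757,-0.08,4.1]]'
python3 - <<'E'
from h import *
np.set_printoptions(precision=4,suppress=True)
s=telemetry.get_state()
for n in("wrist","top","side"):
    a=imaging.snapshot(n);cv2.imwrite(f"pics/h_{n}.png",a["image"])
print(s["tool_pos"],s["eef_rot"],s["opening"],s["contact_force"],s["qd"])
np.savez("h1",**{k:s[k] for k in("tool_pos","eef_rot")})
E
```

```text
clock: 7.7
tool_pos: [0.4946, 0.0135, 0.0955]
eef_rot: [0.732, 0.681, -0.0, 0.0]
contact_force: [-0.2, -0.2, -3.4]
opening: 0.179
[0.4946 0.0135 0.0955] [ 0.732   0.6813 -0.0003  0.0004] 0.17872154299621168 [-0.1618 -0.2037 -3.3628] [ 0.0202  0.0007  0.0102 -0.0009 -0.0005  0.0003 -0.0019]
```

View pics/h_wrist.png

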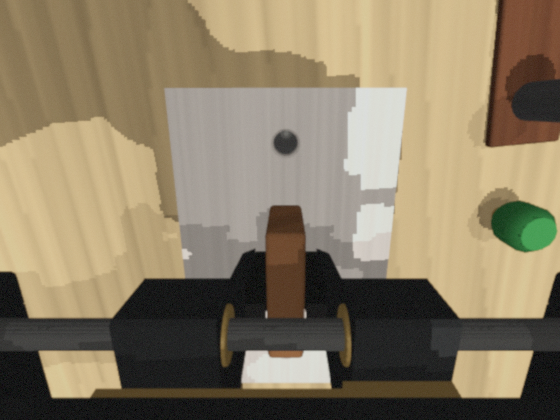

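View pics/h_top.png

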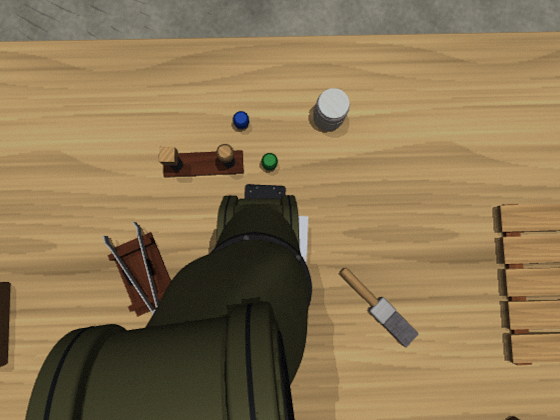

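View pics/h_side.png

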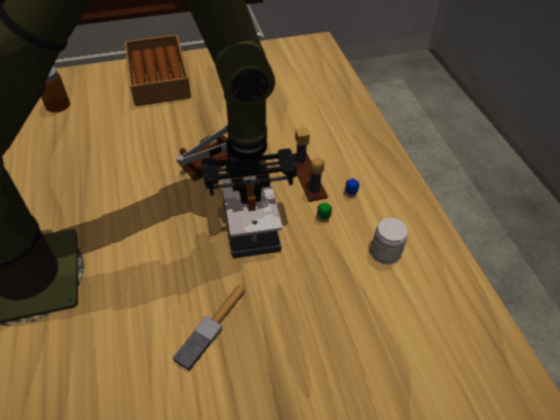

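```bash
python3 - <<'E'
from h import *
np.set_printoptions(precision=4,suppress=True)
s=dict(np.load("h1.npz"));a=imaging.snapshot("wrist");c=cam(a,s);b=imaging.snapshot("side");cb=cam(b)
w=cv2.imread("pics/h_wrist.png");sd=cv2.imread("pics/h_side.png")
cv2.imwrite("pics/hz.png",np.hstack([cv2.resize(w[115:165,260:310],None,fx=8,fy=8,interpolation=cv2.INTER_CUBIC),cv2.resize(sd[190:270,215:295],(400,400),interpolation=cv2.INTER_CUBIC)]))
R=Ro.from_quat(s["eef_rot"]).as_matrix()
for z in(.086,.088,.090):
    X=onz(c,(142,285.8),z); print(z,X,"tool:",R.T@(X-s["tool_pos"]))
E
```

```text
0.086 [0.4997 0.0761 0.086 ] tool: [0.0629 0.0006 0.0094]
0.088 [0.4997 0.0763 0.088 ] tool: [0.0631 0.0006 0.0074]
0.09 [0.4997 0.0765 0.09  ] tool: [0.0633 0.0006 0.0054]
```

View pics/hz.png

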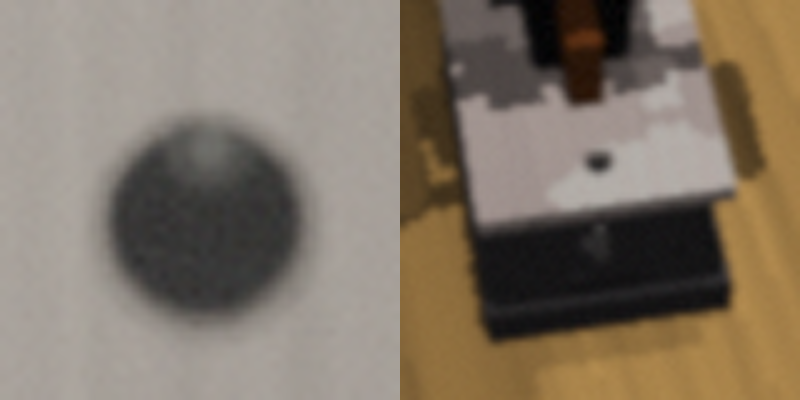

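```bash
python3 - <<'E'
from h import *
np.set_printoptions(precision=4,suppress=True)
s=dict(np.load("h1.npz"));a=imaging.snapshot("wrist");c=cam(a,s);b=imaging.snapshot("side");cb=cam(b)
print("wrist pin",onz(c,(133.75,285.6),.039),"hole",onz(c,(142.3,285.6),.088))
print("side pin",onz(cb,(238.6,254.4),.039),"hole",onz(cb,(222.0,254.6),.088))
n=s["eef_rot"];print(2*np.degrees(np.arctan2(n[1],n[0]))-90)
E
```

```text
wrist pin [0.4996 0.0763 0.039 ] hole [0.4996 0.0762 0.088 ]
side pin [ 0.4872 -0.0522  0.039 ] hole [ 0.4903 -0.0462  0.088 ]
-4.11196392106676
```

Both views agree within about 0.5 mm, and the pin tip shows through the hole in the wrist view. Lowering.

```bash
python3 -m creep '[[255,0,0,0.03,0],[255,0,0,0.04,0],[255,0,0,0.045,0],[255,0,0,0.049,0],[255,0,0,0.052,0],[255,0,0,0.052,0]]'
```

```text
clock: 8.8
tool_pos: [0.4945, 0.0147, 0.0437]
eef_rot: [0.732, 0.682, 0.0, 0.0]
contact_force: [0.6, -0.3, -3.3]
opening: 0.178
```

```bash
python3 -m creep '[[255,0,0,0.003,0],[255,0,0,0.006,0],[255,0,0,0.008,0],[255,0,0,0.009,0],[255,0,0,0.009,0]]'
```

```text
clock: 9.43
tool_pos: [0.4943, 0.0147, 0.0354]
eef_rot: [0.732, 0.682, 0.0, 0.0]
contact_force: [-1.7, 0.7, 7.1]
opening: 0.18
```

```bash
python3 -m creep '[[0,0,0,-0.001,0],[0,0,0,-0.001,0],[0,0,0,-0.001,0],[0,0,0,-0.001,0],[0,0,0,-0.06,0],[0,0,0,-0.12,0],[0,-0.06,-0.02,-0.18,0],[0,-0.06,-0.02,-0.18,0],[0,-0.06,-0.02,-0.18,0]]'
python3 - <<'E'
from h import *
np.set_printoptions(precision=4,suppress=True)
s=telemetry.get_state()
for n in("wrist","side"):
    a=imaging.snapshot(n);cv2.imwrite(f"pics/r_{n}.png",a["image"])
cv2.imwrite("pics/r_sidez.png",cv2.resize(a["image"][180:270,205:320],None,fx=6,fy=6,interpolation=cv2.INTER_CUBIC))
print(s["tool_pos"],s["opening"],s["contact_force"])
E
```

```text
clock: 10.55
tool_pos: [0.4702, -0.0447, 0.215]
eef_rot: [0.733, 0.681, 0.001, 0.0]
contact_force: [0.1, 0.6, -0.7]
opening: 0.995
[ 0.4702 -0.0447  0.215 ] 0.9947219494131361 [ 0.1132  0.5688 -0.7322]
```

View pics/r_wrist.png

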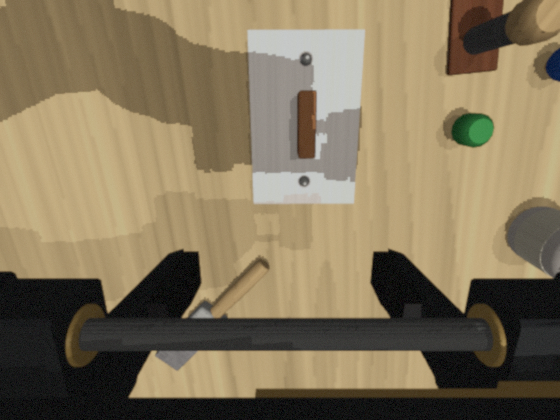

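View pics/r_sidez.png

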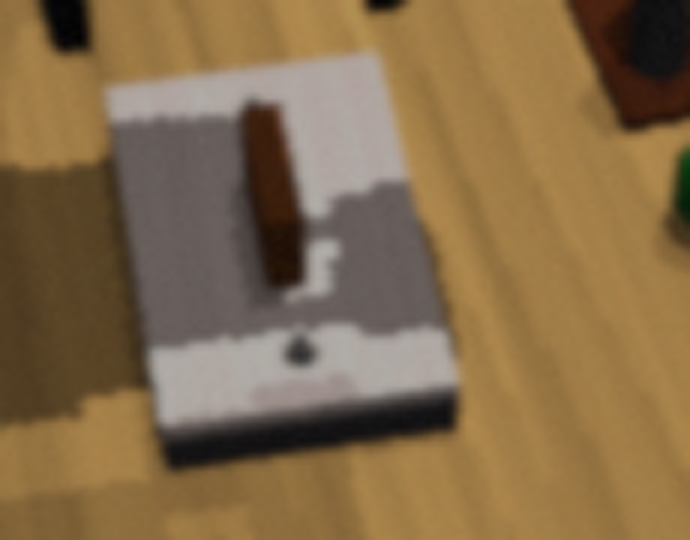

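The plate is seated flush, with both pins visible through its holes at wrist px (306,58) and (304,181). Next come the tongs.

```bash
python3 -m creep '[[0,0.275,-0.095,0,60.4],[0,0.275,-0.095,0,60.4],[0,0.275,-0.095,0,60.4],[0,0.275,-0.095,0,60.4],[0,0.275,-0.095,0,60.4],[0,0.275,-0.095,0,60.4],[0,0.275,-0.095,0,60.4],[0,0.275,-0.095,0,60.4],[0,0.275,-0.095,0,60.4]]'
python3 - <<'E'
from h import *
np.set_printoptions(precision=4,suppress=True)
s=telemetry.get_state();a=imaging.snapshot("wrist");c=cam(a,s);print(s["tool_pos"],s["q"],s["eef_rot"],np.abs(s["qd"]).max())
cv2.imwrite("pics/t1.png",a["image"]);np.savez("t1",**{k:s[k] for k in("tool_pos","eef_rot")})
n=s["eef_rot"];print("tool y ang",2*np.degrees(np.arctan2(n[1],n[0]))-90)
for n,z in(("tongs_grip",.046),("jaw_left",.048),("jaw_right",.048),("tongs_rest",0.0)):
    for x in imaging.place_of(a,n)[:2]: print(n,x["location"],round(x["score"],2),onz(c,x["location"],z))
E
```

```text
clock: 11.78
tool_pos: [0.3949, 0.2367, 0.2143]
eef_rot: [0.975, 0.221, -0.0, 0.0]
contact_force: [0.5, 0.9, 0.9]
opening: 0.998
[0.3949 0.2367 0.2143] [-0.9519  0.5722  0.4941  2.0932 -0.4818  0.5874 -1.2409] [ 0.9752  0.2211 -0.0002  0.0001] 0.008034077694317741
tool y ang -64.4520867247572
jaw_left [41.0, 250.5] 0.78 [0.503  0.3229 0.048 ]
jaw_right [40.6, 325.6] 0.66 [0.532 0.263 0.048]
tongs_rest [123.6, 283.3] 0.85 [0.4494 0.2655 0.    ]
```

View pics/t1.png

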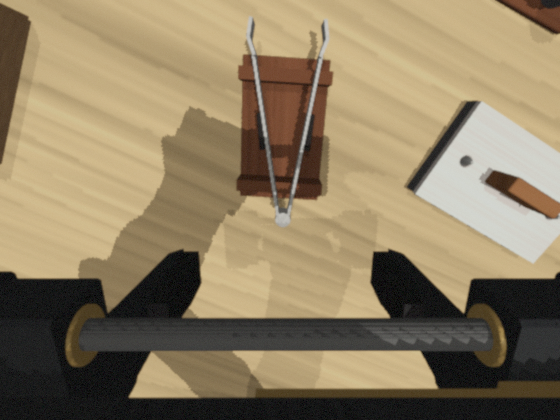

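```bash
python3 - <<'E'
from h import *
np.set_printoptions(precision=4,suppress=True)
s=dict(np.load("t1.npz"));a=imaging.snapshot("wrist");c=cam(a,s)
H=onz(c,(218,282.5),.056); print("heel",H)
cv2.imwrite("pics/t1z.png",cv2.resize(a["image"][10:235,215:355],None,fx=2.6,fy=2.6,interpolation=cv2.INTER_CUBIC))
M=np.array([.5175,.293]);d=M-H[:2];L=np.linalg.norm(d);d/=L;print("L",L,"ang",np.degrees(np.arctan2(d[1],d[0])),M-.077*d,H[:2]+.09*d)
for q in((131,263),(131,308)): print("pad",onz(c,q,.046))
E
```

```text
heel [0.3677 0.2271 0.056 ]
L 0.16366412306370728 ang 23.751012027031624 [0.447 0.262] [0.4501 0.2633]
pad [0.4368 0.2809 0.046 ]
pad [0.4556 0.2417 0.046 ]
```

View pics/t1z.png

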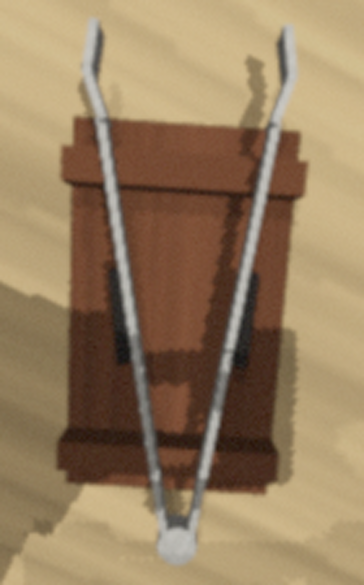

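```bash
python3 -m creep '[[0,0.058,0,0.05,1.7],[0,0.058,0,0.11,1.7],[0,0.058,0,0.16,1.7],[0,0.058,0,0.187,1.7],[0,0.058,0,0.187,1.7],[127,0.058,0,0.187,1.7],[127,0.058,0,0.187,1.7],[127,0.058,0,0.187,1.7],[127,0.058,0,0.187,1.7],[127,0.058,0,0.187,1.7]]' 25
python3 - <<'E'
from h import *
for n in("wrist","side"):
    a=imaging.snapshot(n);cv2.imwrite(f"pics/g_{n}.png",a["image"])
E
```

```text
clock: 13.32
tool_pos: [0.4478, 0.2625, 0.0282]
eef_rot: [0.978, 0.207, 0.001, -0.0]
contact_force: [-0.0, -0.3, 6.2]
opening: 0.503
```

View pics/g_wrist.png

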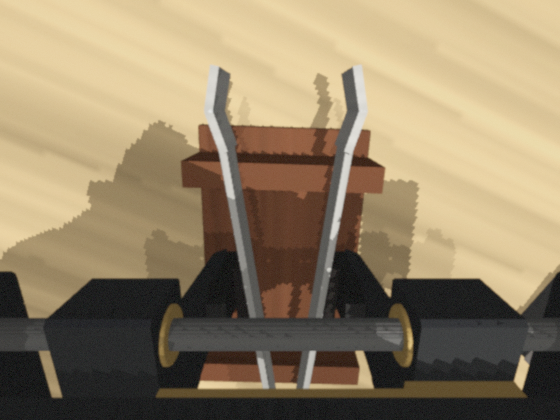

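```bash
python3 -m creep '[[127,0,0,-0.01,0],[127,0,0,-0.03,0],[127,0,0,-0.07,0],[127,0,0,-0.12,0],[127,0,0,-0.12,0],[127,0,0,-0.12,0]]' 25
python3 - <<'E'
from h import *
np.set_printoptions(precision=4,suppress=True)
s=telemetry.get_state();w=imaging.snapshot("wrist");c=cam(w,s);R=Ro.from_quat(s["eef_rot"]).as_matrix()
np.savez("t2",**{k:s[k] for k in("tool_pos","eef_rot")});b=imaging.snapshot("side")
cv2.imwrite(f"pics/l_w.png",w["image"]);cv2.imwrite(f"pics/l_s.png",cv2.resize(b["image"][80:230,130:350],None,fx=3.5,fy=3.5))
print(s["tool_pos"],s["opening"])
for n in("jaw_left","jaw_right"):
    for x in imaging.place_of(w,n)[:2]: X=onz(c,x["location"],s["tool_pos"][2]+.019);print(n,x["location"],round(x["score"],2),R.T@(X-s["tool_pos"]))
E
```

```text
clock: 14.18
tool_pos: [0.4464, 0.2623, 0.1473]
eef_rot: [0.978, 0.207, -0.001, -0.0]
contact_force: [0.3, -0.3, -1.7]
opening: 0.503
[0.4464 0.2623 0.1473] 0.5027598468717445
jaw_left [124.0, 210.4] 0.9 [ 0.0727 -0.0293 -0.0191]
jaw_right [121.2, 360.3] 0.86 [ 0.0738  0.0287 -0.0191]
```

View pics/l_w.png

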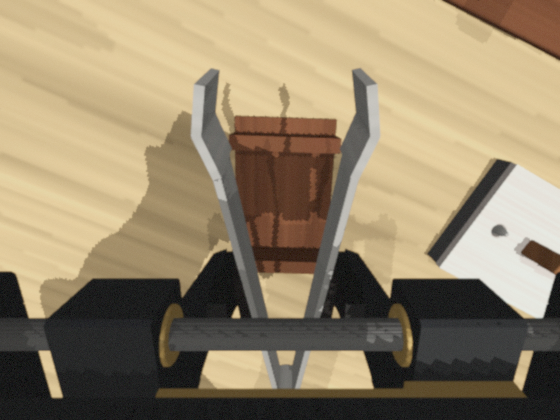

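View pics/l_s.png

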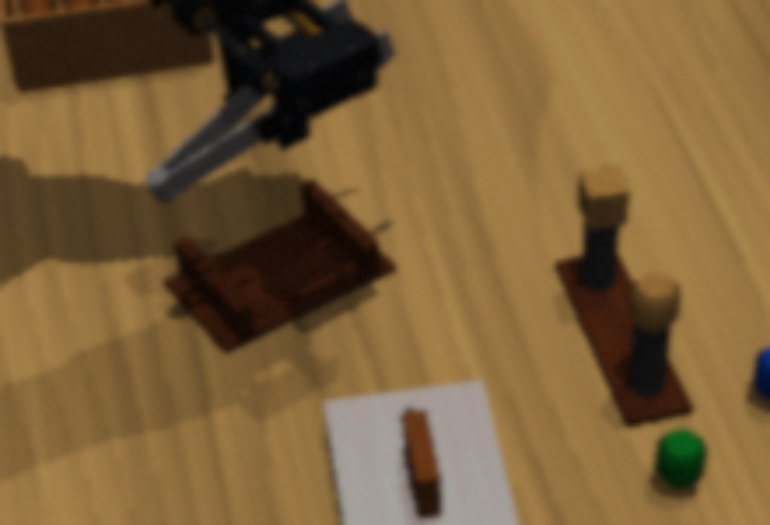

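```bash
python3 -m creep '[[127,0.015,0.055,0,4],[127,0.03,0.11,0,8],[127,0.045,0.165,0,12],[127,0.055,0.21,0,15],[127,0.061,0.232,0,16.9],[127,0.061,0.232,0,16.9],[127,0.061,0.232,0,16.9],[127,0.061,0.232,0,16.9]]' 25
cat > look.py <<'E'
from h import *
import sys
np.set_printoptions(precision=4,suppress=True)
s=telemetry.get_state();w=imaging.snapshot("wrist");c=cam(w,s);R=Ro.from_quat(s["eef_rot"]).as_matrix()
cv2.imwrite(f"pics/{sys.argv[1]}.png",w["image"]);print(s["tool_pos"],s["opening"],s["contact_force"],np.abs(s["qd"]).max(),s["q"])
np.savez(sys.argv[1],**{k:s[k] for k in("tool_pos","eef_rot")})
n=s["eef_rot"];print("tool y ang",2*np.degrees(np.arctan2(n[1],n[0]))-90)
for n,z in(("jaw_left",s["tool_pos"][2]+.019),("jaw_right",s["tool_pos"][2]+.019),("round_knob_center",.088)):
    for x in imaging.place_of(w,n)[:2]: X=onz(c,x["location"],z);print(n,x["location"],round(x["score"],2),X,"tool",R.T@(X-s["tool_pos"]))
E
python3 look.py k1
```

```text
clock: 15.38
tool_pos: [0.5957, 0.0772, 0.1473]
eef_rot: [0.998, 0.062, -0.001, -0.001]
contact_force: [0.1, -0.2, -0.4]
opening: 0.501
[0.5957 0.0772 0.1473] 0.5014049144527495 [ 0.1031 -0.2177 -0.3716] 0.010006577353084406 [-0.4749  0.8348  0.4961  1.7439 -0.5727  0.7129 -1.1183]
tool y ang -82.86328365615262
jaw_left [124.1, 207.5] 0.87 [0.6639 0.1165 0.1663] tool [ 0.0726 -0.0306 -0.019 ]
jaw_left [322.2, 339.3] 0.24 [0.5806 0.0498 0.1663] tool [-0.0184  0.0253 -0.019 ]
jaw_right [121.3, 360.5] 0.88 [0.6724 0.0579 0.1663] tool [ 0.0737  0.0286 -0.0191]
round_knob_center [111.1, 292.0] 0.7 [0.672  0.0831 0.088 ] tool [0.0765 0.0037 0.0592]
round_knob_center [131.3, 393.2] 0.64 [0.6679 0.0182 0.088 ] tool [0.0644 0.0676 0.0591]
```

View pics/k1.png

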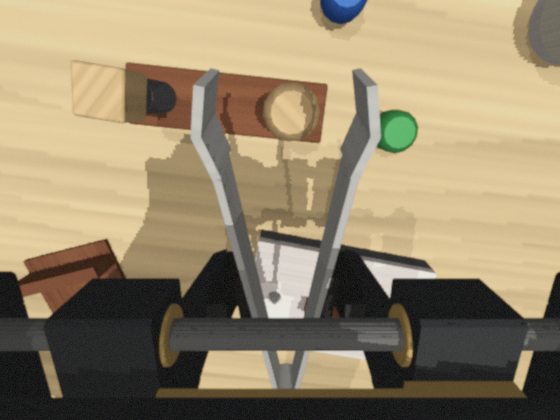

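```bash
python3 -m creep '[[127,0.002,0.0045,0.02,0],[127,0.002,0.0045,0.036,0],[127,0.002,0.0045,0.036,0],[127,0.002,0.0045,0.036,0]]' 25
python3 look.py k2
```

```text
clock: 16.08
tool_pos: [0.5993, 0.0703, 0.1113]
eef_rot: [0.998, 0.06, -0.0, 0.0]
contact_force: [0.3, 0.2, -1.4]
opening: 0.504
[0.5993 0.0703 0.1113] 0.5042736769164214 [ 0.2753  0.2269 -1.4064] 0.011681366654879271 [-0.4422  0.8852  0.4577  1.7553 -0.6043  0.6458 -1.0856]
tool y ang -83.06531686910098
jaw_left [131.4, 205.9] 0.81 [0.6649 0.1099 0.1303] tool [ 0.0699 -0.0314 -0.019 ]
jaw_left [113.5, 281.9] 0.36 [0.6751 0.0813 0.1303] tool [ 0.0766 -0.0017 -0.019 ]
jaw_right [124.9, 366.7] 0.63 [0.6749 0.0481 0.1303] tool [ 0.0724  0.0311 -0.019 ]
round_knob_center [112.7, 274.6] 0.76 [0.6742 0.0853 0.088 ] tool [ 0.0762 -0.0059  0.0233]
round_knob_center [329.8, 332.6] 0.67 [0.5467 0.0338 0.088 ] tool [-0.0566  0.0299  0.0233]
```

View pics/k2.png

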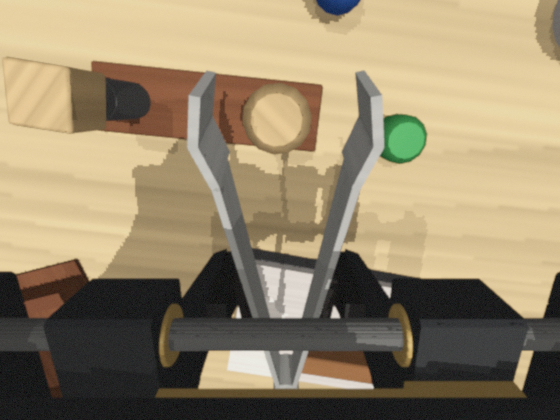

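```bash
python3 - <<'E'
from h import *
np.set_printoptions(precision=4,suppress=True)
s=dict(np.load("k2.npz"));w=imaging.snapshot("wrist");c=cam(w,s);R=Ro.from_quat(s["eef_rot"]).as_matrix()
T=lambda X:R.T@(X-s["tool_pos"])
print("disc",T(onz(c,(117,277),.104)))
zt=s["tool_pos"][2]+.019+.012
for n,q in(("tipL",(72,211)),("tipR",(72,364)),("bendL",(137,190)),("bendR",(137,381)),("heel",(375,286))): print(n,T(onz(c,q,zt)))
cv2.imwrite("pics/k2z.png",cv2.resize(w["image"][55:205,170:400],None,fx=3.4,fy=3.4,interpolation=cv2.INTER_CUBIC))
E
```

```text
disc [ 0.0745 -0.0043  0.0073]
tipL [ 0.0901 -0.0253 -0.031 ]
tipR [ 0.0901  0.0259 -0.031 ]
bendL [ 0.0688 -0.0343 -0.031 ]
bendR [ 0.0688  0.0336 -0.031 ]
heel [-0.0378 -0.     -0.031 ]
```

View pics/k2z.png

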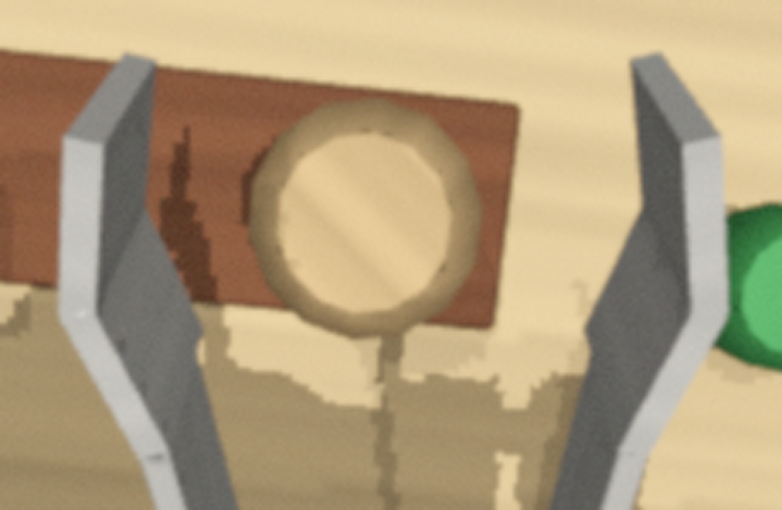

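The edges of the jaws suggest the tongs are pitched in the grip, with the heel drooping. Before clamping I'll quantify that against the picture taken on the rest.

```bash
python3 - <<'E'
from h import *
a=cv2.imread("pics/g_wrist.png");b=cv2.imread("pics/k2.png");
f=lambda i:cv2.resize(i[50:210,170:400],None,fx=2.2,fy=2.2,interpolation=cv2.INTER_CUBIC)
cv2.imwrite("pics/cmp.png",np.vstack([f(a),f(b)])[:600*2])
w=imaging.snapshot("wrist");K=w["camera_matrix"];C=np.linalg.inv(w["hand_eye"])
def pr(X):
    v=K@(C@np.append(X,1))[:3];return v[:2]/v[2]
for ph in(0,10,20,30):
    p=np.radians(ph);o=[]
    for x,y,z in((-.09,0,.01),(.077,-.029,0),(.077,.029,0),(.092,-.027,.012),(.092,-.027,-.012)):
        # tongs z up = -tool z ; nose up pitch
        X=np.array([x*np.cos(p)-z*np.sin(p),y,-.019-(x*np.sin(p)+z*np.cos(p))]);o.append(np.round(pr(X)))
    print(ph,*o)
s=imaging.snapshot("side");cv2.imwrite("pics/k2s.png",cv2.resize(s["image"][80:250,180:380],None,fx=4,fy=3.5))
E
```

```text
0 [286. 453.] [211. 112.] [362. 112.] [206.  66.] [220.  73.]
10 [286. 424.] [202. 116.] [371. 117.] [193.  72.] [211.  66.]
20 [286. 396.] [193. 129.] [381. 129.] [179.  93.] [200.  68.]
30 [286. 370.] [182. 153.] [391. 153.] [163. 132.] [186.  81.]
```

View pics/cmp.png

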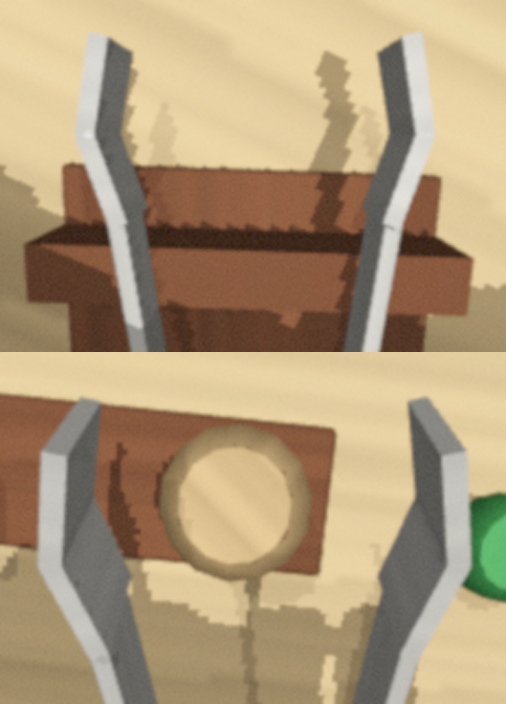

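View pics/k2s.png

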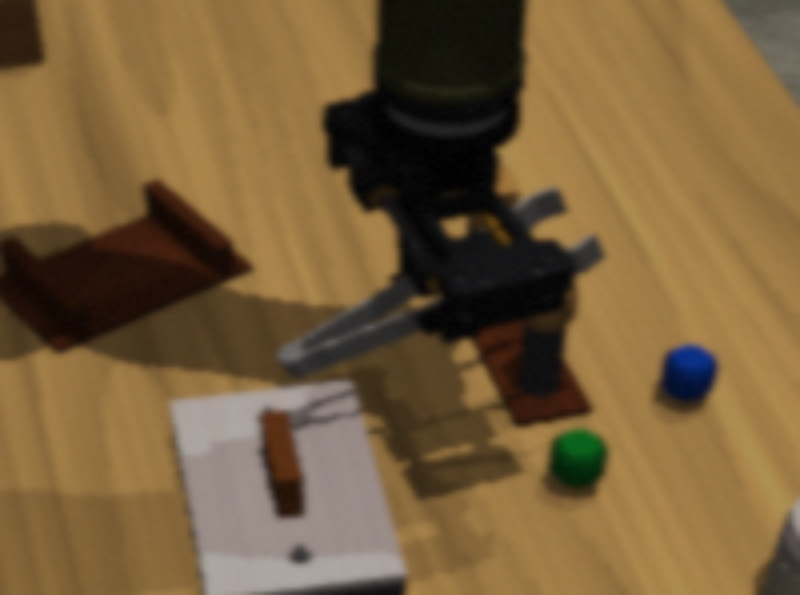

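The tongs rolled about 20° nose-up in the light grip during the lift: the heel droops in the side crop at (290,355). I'll put them back on the rest to level them, then regrip slightly further back with a little more squeeze and lift slowly.

```bash
python3 -m creep '[[127,0,0,-0.03,0],[127,0,0,-0.06,0],[127,-0.025,-0.04,-0.06,-3.4],[127,-0.05,-0.085,-0.06,-6.8],[127,-0.08,-0.13,-0.06,-10.2],[127,-0.105,-0.175,-0.06,-13.6],[127,-0.127,-0.209,-0.06,-17],[127,-0.127,-0.209,-0.06,-17],[127,-0.127,-0.209,-0.06,-17]]' 25
python3 look.py b1
```

```text
clock: 17.55
tool_pos: [0.4487, 0.262, 0.1719]
eef_rot: [0.978, 0.207, 0.001, 0.0]
contact_force: [-0.1, -1.6, -1.1]
opening: 0.503
[0.4487 0.262  0.1719] 0.5033869126478306 [-0.0641 -1.5779 -1.0763] 0.022228508765287185 [-0.8953  0.7048  0.4666  1.9701 -0.5481  0.5916 -1.2142]
tool y ang -66.10757777507092
jaw_left [150.6, 197.7] 0.58 [0.4916 0.3194 0.1909] tool [ 0.0625 -0.0351 -0.019 ]
jaw_left [18.9, 516.2] 0.44 [0.5812 0.2317 0.1909] tool [ 0.1088  0.0814 -0.0188]
jaw_right [147.8, 375.6] 0.76 [0.5213 0.2553 0.1909] tool [ 0.0637  0.0355 -0.0189]
```

View pics/b1.png

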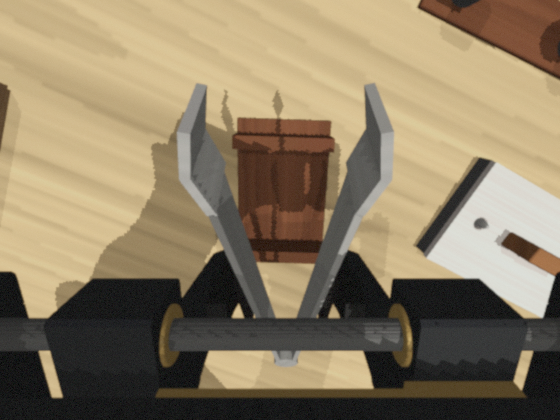

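```bash
python3 -m creep '[[127,-0.001,0,0.05,0],[127,-0.001,0,0.09,0],[127,-0.001,0,0.105,0],[127,-0.001,0,0.115,0],[127,-0.001,0,0.125,0],[127,-0.001,0,0.135,0],[127,-0.001,0,0.143,0],[127,-0.001,0,0.143,0]]' 25
python3 look.py b2
```

```text
clock: 18.75
tool_pos: [0.447, 0.2623, 0.0283]
eef_rot: [0.978, 0.207, -0.0, -0.0]
contact_force: [0.5, -0.6, -0.6]
opening: 0.507
[0.447  0.2623 0.0283] 0.5065581104356637 [ 0.4596 -0.6324 -0.6143] 0.009680812868798454 [-0.7402  0.9296  0.2036  2.0289 -0.708   0.2522 -1.0779]
tool y ang -66.05135487130526
jaw_left [109.4, 218.7] 0.76 [0.508  0.3175 0.0473] tool [ 0.0782 -0.0257 -0.019 ]
jaw_left [105.0, 354.3] 0.17 [0.5305 0.2709 0.0473] tool [ 0.0798  0.026  -0.019 ]
jaw_right [105.8, 354.1] 0.84 [0.5302 0.2708 0.0473] tool [ 0.0795  0.0259 -0.019 ]
```

View pics/b2.png

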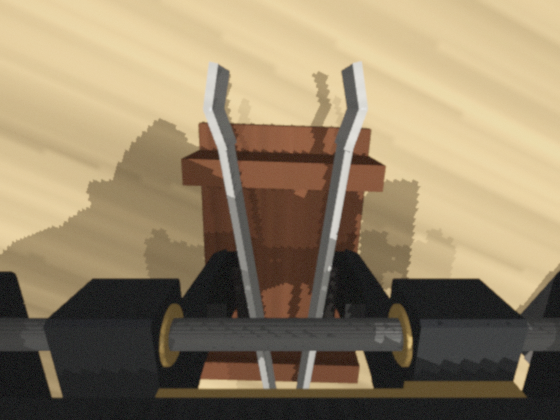

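```bash
python3 -m creep '[[60,0,0,0,0],[60,0,0,0,0],[60,-0.009,0,0,0],[60,-0.009,0,0,0],[136,-0.009,0,0,0],[136,-0.009,0,0,0],[136,-0.009,0,0,0],[136,-0.009,0,0,0]]' 30
python3 look.py c1
```

```text
clock: 19.95
tool_pos: [0.439, 0.2586, 0.0286]
eef_rot: [0.978, 0.207, 0.0, -0.0]
contact_force: [0.5, 0.1, -0.4]
opening: 0.467
[0.439  0.2586 0.0286] 0.46693688066238154 [ 0.4919  0.0955 -0.4258] 0.0015055430872147081 [-0.7332  0.9233  0.185   2.0546 -0.7151  0.2256 -1.0713]
tool y ang -66.05348848538085
jaw_left [83.5, 225.3] 0.72 [0.5097 0.3148 0.0476] tool [ 0.0874 -0.0227 -0.019 ]
jaw_right [78.3, 347.0] 0.79 [0.5298 0.2741 0.0476] tool [ 0.0892  0.0227 -0.019 ]
```

View pics/c1.png

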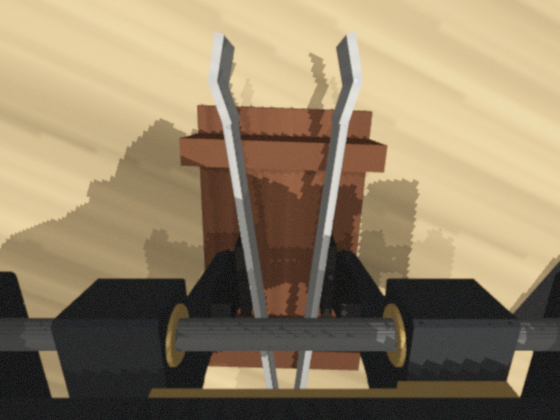

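```bash
python3 -m creep '[[131,0,0,0,0],[131,0,0,0,0],[131,0,0,-0.003,0],[131,0,0,-0.008,0],[131,0,0,-0.014,0],[131,0,0,-0.02,0],[131,0,0,-0.025,0],[131,0,0,-0.029,0],[131,0,0,-0.03,0],[131,0,0,-0.03,0]]' 30
python3 look.py c2
```

```text
clock: 21.4
tool_pos: [0.4388, 0.2585, 0.0586]
eef_rot: [0.978, 0.207, -0.0, -0.0]
contact_force: [-0.7, 0.1, -1.0]
opening: 0.484
[0.4388 0.2585 0.0586] 0.4844900358728302 [-0.673   0.1243 -0.9928] 0.004797282684090926 [-0.7697  0.8722  0.2467  2.053  -0.6925  0.2974 -1.0913]
tool y ang -66.04956719434824
jaw_left [84.4, 218.0] 0.64 [0.5081 0.3171 0.0776] tool [ 0.0871 -0.0254 -0.019 ]
jaw_right [82.3, 352.5] 0.79 [0.5292 0.2715 0.0776] tool [ 0.0879  0.0248 -0.019 ]
```

View pics/c2.png

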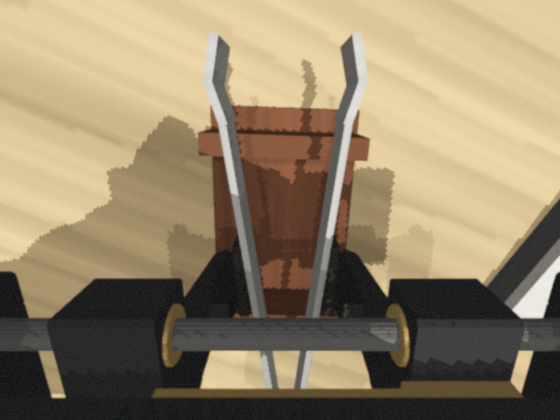

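```bash
python3 -m creep '[[131,0,0,-0.008,0],[131,0,0,-0.022,0],[131,0,0,-0.04,0],[131,0,0,-0.058,0],[131,0,0,-0.074,0],[131,0.002,0.008,-0.085,0.6],[131,0.006,0.025,-0.09,1.8],[131,0.013,0.05,-0.09,3.6],[131,0.02,0.08,-0.09,5.9],[131,0.028,0.11,-0.09,8.1]]' 30
python3 look.py c3 | head -4
```

```text
clock: 22.85
tool_pos: [0.51, 0.167, 0.1485]
eef_rot: [0.991, 0.136, -0.0, 0.0]
contact_force: [0.3, -0.4, -2.0]
opening: 0.487
[0.51   0.167  0.1485] 0.4871427992364702 [ 0.3269 -0.371  -1.9656] 0.43039940964038503 [-0.6684  0.7605  0.4556  1.9367 -0.5865  0.5786 -1.1172]
tool y ang -74.35053241034353
jaw_left [83.6, 220.0] 0.73 [0.5874 0.2144 0.1675] tool [ 0.0873 -0.0248 -0.019 ]
jaw_right [80.0, 353.3] 0.75 [0.6021 0.1669 0.1675] tool [ 0.0886  0.025  -0.019 ]
```

```bash
python3 -m creep '[[131,0.012,0.028,0,2.2],[131,0.024,0.056,0,4.4],[131,0.034,0.08,0,6.2],[131,0.041,0.098,0,7.6],[131,0.045,0.108,0,8.4],[131,0.0475,0.113,0,8.85],[131,0.0475,0.113,0,8.85],[131,0.0475,0.113,0,8.85]]' 30
python3 look.py c4
```

```text
clock: 24.05
tool_pos: [0.5851, 0.0746, 0.1484]
eef_rot: [0.998, 0.062, -0.0, -0.0]
contact_force: [-0.2, -0.3, 0.2]
opening: 0.489
[0.5851 0.0746 0.1484] 0.488697881702705 [-0.2278 -0.2612  0.1764] 0.0016150787329664929 [-0.4791  0.8221  0.4981  1.7774 -0.5807  0.6937 -1.1045]
tool y ang -82.92975482445081
jaw_left [84.0, 219.3] 0.77 [0.6685 0.1102 0.1674] tool [ 0.0871 -0.0251 -0.019 ]
jaw_right [79.6, 354.0] 0.91 [0.6763 0.0606 0.1674] tool [ 0.0887  0.0251 -0.0191]
round_knob_center [92.5, 287.3] 0.88 [0.6719 0.0846 0.088 ] tool [0.0874 0.0008 0.0604]
round_knob_center [116.0, 391.2] 0.58 [0.6663 0.0184 0.088 ] tool [0.0736 0.0658 0.0603]
```

View pics/c4.png

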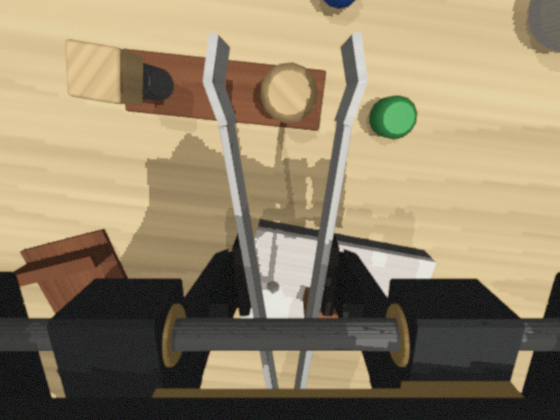

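```bash
python3 -m creep '[[131,0,0,0.006,0],[131,0,0,0.016,0],[131,0,0,0.028,0],[131,0,0,0.037,0],[131,0,0,0.042,0],[131,0,0,0.043,0],[131,0,0,0.043,0]]' 30
python3 look.py c5
```

```text
clock: 25.12
tool_pos: [0.5858, 0.0735, 0.1057]
eef_rot: [0.998, 0.061, 0.0, 0.0]
contact_force: [0.4, 0.6, -1.2]
opening: 0.485
[0.5858 0.0735 0.1057] 0.4851302874416475 [ 0.374   0.5649 -1.2478] 0.004033373993054555 [-0.4497  0.8798  0.4467  1.7991 -0.6231  0.6069 -1.0691]
tool y ang -83.00942351763844
jaw_left [86.1, 219.8] 0.63 [0.6685 0.1088 0.1247] tool [ 0.0864 -0.025  -0.019 ]
jaw_right [81.5, 352.9] 0.76 [0.6762 0.0597 0.1247] tool [ 0.088   0.0248 -0.019 ]
round_knob_center [121.3, 410.1] 0.68 [0.665 0.021 0.088] tool [0.0722 0.0618 0.0177]
round_knob_center [89.5, 286.2] 0.63 [0.6722 0.0841 0.088 ] tool [ 0.087  -0.      0.0177]
```

View pics/c5.png

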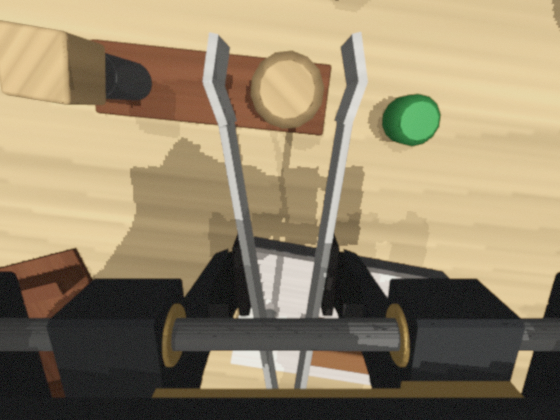

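Knob is centred between the jaws at px (287,90), clear on both sides. Going down to head height.

```bash
python3 -m creep '[[131,0,0,0.005,0],[131,0,0,0.013,0],[131,0,0,0.022,0],[131,0,0,0.03,0],[131,0,0,0.034,0],[131,0,0,0.035,0],[131,0,0,0.035,0]]' 30
python3 look.py c6
```

```text
clock: 26.2
tool_pos: [0.5858, 0.0736, 0.0707]
eef_rot: [0.998, 0.061, 0.0, 0.0]
contact_force: [0.9, 0.0, -0.8]
opening: 0.487
[0.5858 0.0736 0.0707] 0.4872960074141513 [ 0.8737  0.0172 -0.7636] 0.004439588626607786 [-0.4253  0.9288  0.4013  1.8102 -0.6558  0.5386 -1.0417]
tool y ang -83.00431736221992
jaw_left [84.8, 216.9] 0.65 [0.6688 0.11   0.0897] tool [ 0.0868 -0.026  -0.019 ]
jaw_right [78.9, 350.0] 0.8 [0.6769 0.061  0.0897] tool [ 0.0889  0.0236 -0.019 ]
round_knob_center [120.2, 431.1] 0.55 [0.6662 0.0264 0.088 ] tool [ 0.0741  0.0566 -0.0173]
round_knob_center [351.6, 343.4] 0.48 [0.5525 0.0407 0.088 ] tool [-0.037   0.0285 -0.0173]
```

View pics/c6.png

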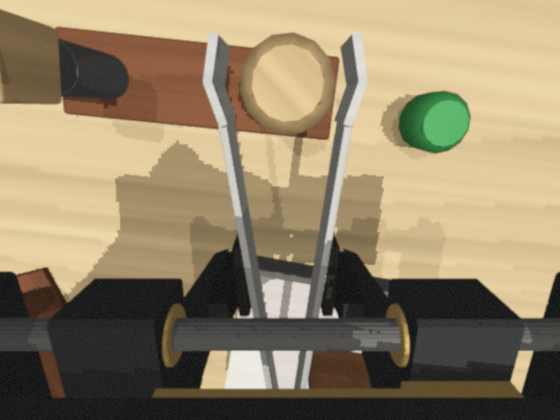

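```bash
python3 -m creep '[[160,0,0,0,0],[255,0,0,0,0],[255,0,0,0,0],[255,0,0,0,0],[255,0,0,0,0],[255,0,0,0,0]]' 40
python3 look.py d1
```

```text
clock: 27.15
tool_pos: [0.5857, 0.0736, 0.0706]
eef_rot: [0.998, 0.061, 0.0, -0.0]
contact_force: [1.0, 0.3, -0.4]
opening: 0.396
[0.5857 0.0736 0.0706] 0.3956576140973757 [ 1.0479  0.3251 -0.4472] 0.0012087763645171733 [-0.4253  0.9289  0.4011  1.8103 -0.6558  0.5386 -1.0416]
tool y ang -83.00089704635732
jaw_left [81.9, 238.6] 0.6 [0.6707 0.1021 0.0896] tool [ 0.0879 -0.0179 -0.019 ]
jaw_right [80.9, 333.7] 0.88 [0.6754 0.0669 0.0896] tool [ 0.0882  0.0176 -0.019 ]
round_knob_center [83.8, 286.6] 0.93 [0.6724 0.0842 0.088 ] tool [ 0.0873  0.     -0.0174]
round_knob_center [121.8, 430.4] 0.66 [0.6655 0.0266 0.088 ] tool [ 0.0735  0.0564 -0.0174]
```

View pics/d1.png

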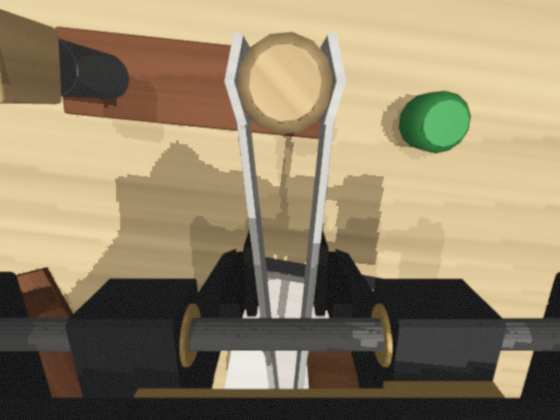

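```bash
python3 -m creep '[[255,0,0,-0.004,0],[255,0,0,-0.01,0],[255,0,0,-0.018,0],[255,0,0,-0.028,0],[255,0,0,-0.038,0],[255,0,0,-0.046,0],[255,0,0,-0.05,0],[255,0,0,-0.05,0]]' 40
python3 look.py d2; python3 - <<'E'
from h import *
s=imaging.snapshot("side");cv2.imwrite("pics/d2s.png",cv2.resize(s["image"][80:250,180:380],None,fx=4,fy=3.5))
E
```

```text
clock: 28.35
tool_pos: [0.5858, 0.0737, 0.1208]
eef_rot: [0.998, 0.061, 0.0, -0.0]
contact_force: [0.4, -0.8, -1.6]
opening: 0.394
[0.5858 0.0737 0.1208] 0.3936302506333252 [ 0.4041 -0.8341 -1.56  ] 0.009234411810331515 [-0.4603  0.8592  0.4659  1.7925 -0.6089  0.637  -1.0809]
tool y ang -82.99976671370294
jaw_left [83.2, 240.1] 0.98 [0.6704 0.1015 0.1398] tool [ 0.0874 -0.0173 -0.019 ]
jaw_right [80.9, 334.3] 0.56 [0.6755 0.0667 0.1398] tool [ 0.0882  0.0178 -0.019 ]
round_knob_center [116.5, 403.9] 0.94 [0.6671 0.0193 0.088 ] tool [0.0741 0.0639 0.0329]
```

View pics/d2.png

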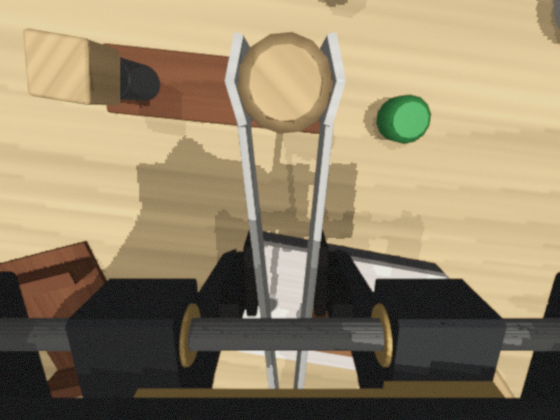

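View pics/d2s.png

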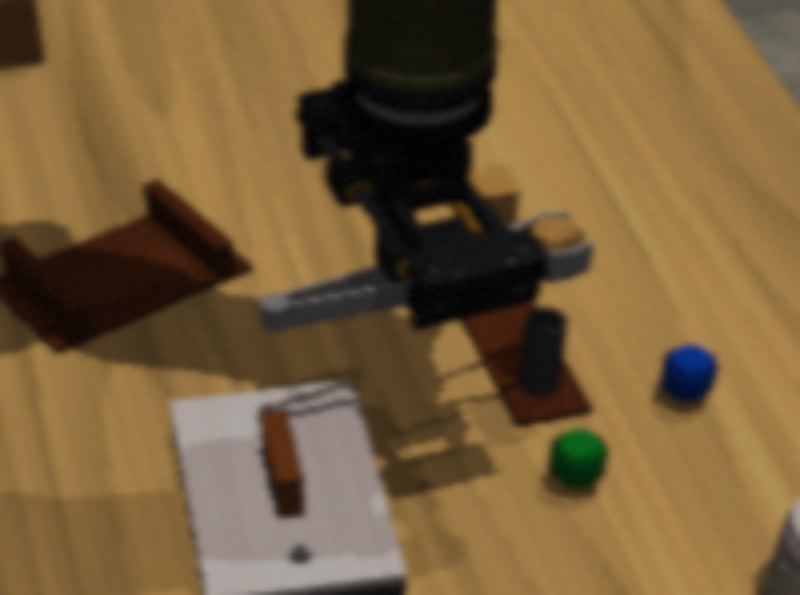

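Knob is out of its post and level in the tongs (wrist (286,80)); the post is empty. Now raising it and carrying it over the plate.

```bash
python3 -m creep '[[255,0,0,-0.01,0],[255,0,0,-0.03,0],[255,0,0,-0.055,0],[255,-0.006,0.004,-0.08,-2],[255,-0.02,0.014,-0.1,-6],[255,-0.04,0.029,-0.112,-12],[255,-0.062,0.046,-0.115,-19],[255,-0.086,0.063,-0.115,-27],[255,-0.108,0.079,-0.115,-35],[255,-0.126,0.092,-0.115,-41]]' 40
python3 look.py e1 | head -3
```

```text
clock: 29.85
tool_pos: [0.471, -0.0342, 0.2363]
eef_rot: [0.913, 0.408, 0.0, 0.0]
contact_force: [0.9, -0.2, -2.1]
opening: 0.392
[ 0.471  -0.0342  0.2363] 0.39210950742472195 [ 0.9436 -0.2105 -2.0778] 0.8355522194751732 [-0.253   0.5218  0.3522  2.0326 -0.294   0.6342 -0.436 ]
tool y ang -41.8531871855746
jaw_left [85.8, 237.4] 0.83 [0.5154 0.0424 0.2553] tool [ 0.0866 -0.018  -0.019 ]
```

```bash
python3 -m creep '[[255,-0.014,-0.001,0,-4],[255,-0.024,-0.0015,0,-7],[255,-0.031,-0.002,0,-8.5],[255,-0.035,-0.0024,0,-9],[255,-0.035,-0.0024,0,-9],[255,-0.035,-0.0024,0,-9],[255,-0.035,-0.0024,0,-9]]' 40
python3 look.py e2; python3 - <<'E'
from h import *
s=imaging.snapshot("side");cv2.imwrite("pics/e2s.png",s["image"])
s=imaging.snapshot("top");cv2.imwrite("pics/e2t.png",s["image"])
E
```

```text
clock: 30.92
tool_pos: [0.4468, -0.0572, 0.2355]
eef_rot: [0.879, 0.477, 0.0, -0.0]
contact_force: [-0.2, 0.9, -1.7]
opening: 0.396
[ 0.4468 -0.0572  0.2355] 0.39572876081090586 [-0.2383  0.8836 -1.7427] 0.003730509519828662 [-0.1709  0.4912  0.2968  2.0895 -0.2495  0.5935 -0.2752]
tool y ang -32.99060572768103
jaw_left [85.2, 236.7] 0.68 [0.4789 0.0255 0.2545] tool [ 0.0868 -0.0181 -0.019 ]
jaw_right [82.5, 332.3] 0.77 [0.5094 0.0069 0.2545] tool [ 0.0878  0.0176 -0.019 ]
round_knob_center [85.4, 284.0] 0.95 [0.4987 0.0247 0.088 ] tool [ 0.0969 -0.0011  0.1475]
round_knob_center [12.7, 442.2] 0.89 [0.6367 0.0011 0.088 ] tool [0.1522 0.1275 0.1476]
```

View pics/e2.png

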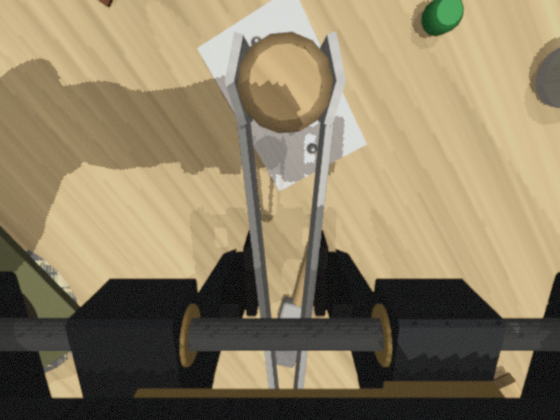

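View pics/e2s.png

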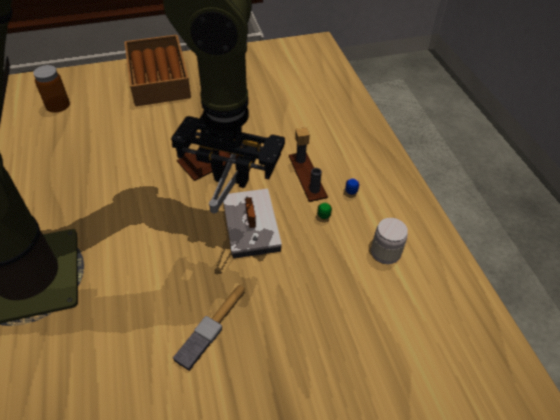

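View pics/e2t.png

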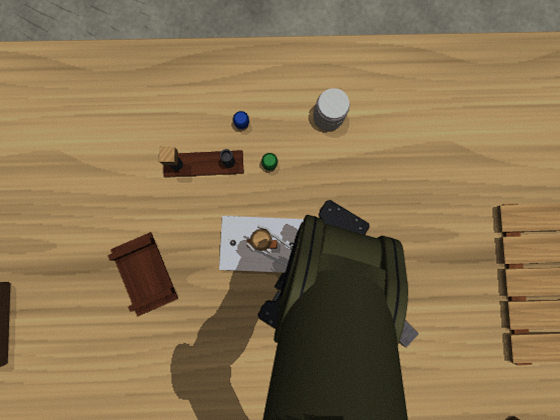

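```bash
python3 -m creep '[[255,0,0,0,0],[255,0,0,0,0],[255,0,0,0,0],[255,0,0,0,0],[255,0,0,0,0],[255,0,0,0,0],[255,0,0,0,0],[255,0,0,0,0]]' 40
python3 look.py e3|tail -4; python3 - <<'E'
from h import *
print(r.finish_job())
E
```

```text
clock: 32.22
tool_pos: [0.4466, -0.0574, 0.2355]
eef_rot: [0.879, 0.477, 0.0, -0.0]
contact_force: [-0.1, 0.7, -0.1]
opening: 0.394
jaw_left [83.1, 239.5] 0.71 [0.48   0.0253 0.2545] tool [ 0.0876 -0.017  -0.019 ]
jaw_right [80.1, 331.7] 0.61 [0.5094 0.0075 0.2545] tool [ 0.0886  0.0173 -0.019 ]
round_knob_center [14.5, 437.5] 0.94 [0.6327 0.0017 0.088 ] tool [0.1509 0.1239 0.1475]
round_knob_center [83.8, 282.7] 0.91 [0.4981 0.0261 0.088 ] tool [ 0.0982 -0.0022  0.1475]
the job is handed in; nothing more can be done
None
```

The job is handed in at about 32 s of the 64 s. The plate is on the pan, and the round knob is held in the tongs over the middle of the plate.

- **Plate:** it is seated on both pins and released. The height at first contact matched the expected seat, and the wrist and side views showed it flush with the pins through the holes. The last pictures show it unmoved.
- **First tongs lift failed:** the tongs rolled about 20–28° nose-up in the light grip. I put them back on the rest, which levelled them, and regripped 9 mm further back. They then stayed level.
- **Knob:** it was clamped only by the jaws at 40 N grip force, with the gripper about 34.8 mm open (about 34 mm expected). I lifted it out of its post with the gripper about 8 cm behind it.
- **Final hold:** the knob's centre is at about (0.49, 0.016, 0.25) m. Its stem is roughly 20 cm above the plate and 16 cm above the handle. A one-second hold showed no slip.
- **Left alone:** the square knob, tin and brush look undisturbed in the final pictures; part of the brush is hidden in the top view.

The wrist and fixed cameras disagreed by about 2 mm in absolute position. I worked from measurements relative to one camera, so it did not affect the fit. In the last wrist picture the network scored one of the look-alikes highest as the round knob; the knob in the jaws came second and is the right one.

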